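# Swap the grinding cups and hold the grinder at its third speed

## Robot

A 6-joint arm with a two-finger parallel gripper is mounted at the origin on the work surface. World frame = base frame: x ahead of the robot, y to its left, z up, the work surface at z = 0. Lengths are in mm, angles in rad, forces in N, time in s.
With the tool pointing down it reaches from about 400 to 825 mm from the base axis. Payload 7 kg.
Tool frame: the origin (TCP) lies midway between the tips of the shut fingers; the grasp point (between the pads) lies 19 mm behind it; z points along the fingers, y is the line along which they close (so a half turn about z gives the same grasp; the last joint's range is limited). The gripper opens to 88 mm and grips with 3 to 60 N. Pads are 19 mm wide; open, the fingers measure 130 mm over their backs; the gripper's body (78 mm by 193 mm) begins 47 mm behind the grasp point.
Start: joints at [-0.866, 0.359, 0.012, 0, -1.224, -0.288], TCP at [273.236, -617.201, 226.561] pointing down, gripper open.
Joint ranges: [-3.07, 3.07], [-1.43, 2.12], [-1.02, 1.25], [-3.03, 1.67], [-3.05, -0], [-3.03, 3.03]. Speed limits (rad/s): [2.39, 2.39, 3.01, 3.14, 3.14, 3.14].

## Interface

Orientations are given as a unit quaternion [x, y, z, w].
In Python, from plant import move_ptp, line_to, move_joints, move_gripper, pause, solve_ik, camera, get_calibration, Unreachable, close_job, find_in, masks_of, current_t, current_joint_pos, current_qvel, current_tau, current_tcp_pos, current_eef_rot, current_contact_force, current_moment, current_width, current_finger_force gives the robot as it stands. Calls block until the motion is done:
- move_ptp(position, orientation): joint-space move of the TCP to a pose.
- line_to(position, velocity=150, ori=None): straight line of the TCP; ori=None keeps the orientation; velocity is the mean speed in mm/s.
- move_joints(angles): joint-space move.
- move_gripper(opening, force=None): finger opening in mm; force is the grip in N (None keeps the last); returns when the fingers have stopped.
- pause(seconds).
- solve_ik(position, orientation): joint angles nearest the present ones, or None.
- camera(name): name is "scene" or "top" or "wrist"; returns the picture (400x640x3 uint8, red, green, blue); there is no depth.
- get_calibration(name): a dict with "fx", "fy", "cx", "cy" (pixels), "view" (4x4, takes a point from world to camera coordinates); the wrist camera has in their place "T_tool_cam" (4x4, takes a point from camera to tool coordinates, whose origin is the TCP and whose axes are the flange's). Camera axes: x right, y up, looking along -z (the intrinsics and any distortion apply to the point x, -y, -z); pixel columns grow to the right and rows downward; lengths in mm; the calibration is good to about 2 mm. The wrist camera is an equidistant fisheye: a pixel r from the principal point sees the ray r / f radians off the axis. A picture is of the moment at which its call begins: read the wrist's pose just before it. get_calibration takes no time and is no camera call.
A pose or a line that the arm cannot do raises Unreachable and nothing moves.
- close_job(): hands the job in; it is judged then, once.
Trained networks look in the newest picture that a camera, given by its name, has taken for a name from the list of things; names that differ only in an ending like _2 or _b are one class to them, and where a whole thing is asked for, a point or a joint stands for the part that bears it (a point fixed in the world has none). Each returns a list of dicts, best first, with "conf" (0 to 1); they miss things now and then, are a little off and sometimes report something else, mostly with a low value. They report only what shows in the picture. A call takes as long as a camera call.
- find_in(camera, target): "point" ([column, row] in pixels, amid what is visible of it).
- masks_of(camera, target): "mask" (400x640 bool, what is visible of it) and "point" ([column, row] in pixels, amid what is visible of it).
Readings, each from a call of its own:
- current_t(): time.
- current_joint_pos(): joint angles.
- current_qvel(): joint speeds.
- current_tau(): joint torques, N m.
- current_tcp_pos(): TCP position.
- current_eef_rot(): TCP orientation.
- current_contact_force(): force on the tool from outside, world axes, zero at the start.
- current_moment(): the same for the moment, N m.
- current_width(): finger opening in mm.
- current_finger_force(): force on a finger pad.
Only numpy, scipy, OpenCV 4.12 (cv2) and the standard library are available. Lean on these libraries where they do the work, as an engineer would, in place of code of your own. Each camera call takes 0.05 s, during which the arm holds its last target. There are 200 camera calls.

## Task

In the bakery, swap the places of the two steel grinding cups, so that each stands upright and fully down in the round seat the other one came from (one seat is on the grinder, the other on the wooden cup rest). Then, with the fingers, press the grinder's spring-return lever down past its first two clicks to the third, and finish while still holding it there against its spring: do not let go. Do not tip the cups over, and leave the other things on the counter where they are.

Things in the scene. Friction and masses are not known exactly. Their poses are not given: they have to be found in the camera images.
- grinder: Fixed grinder base: low grey metal box 190 (x) x 180 (y) x 60 mm high, origin under its centre, x away from the robot within 17 degrees, y left, z up. Round seat on top. On its right side (-y) an upright black dial disc, 68 mm across, top at 109 mm, its lever arm pointing to -x. Between seat and dial a dark cheek plate 10 mm thick, 100 mm long, 116 mm high, middle at y -82 mm.
- lever_pivot (a point): Centre of the dial, on the lever's pivot axis: x 0, y -105, z 75 mm of grinder; the axis runs along the grinder's y. At rest the lever arm points to the grinder's -x and 0.4 rad above level; pressed by joint angle a it stands 0.4 - a rad above level.
- drive_seat (a point): Centre of the seat floor on the grinder, 60 mm above the counter, at x 0, y +20 mm of grinder. The seat is a flat floor inside a steel rim 6 mm high, 64 mm inside and 72 mm outside diameter.
- cup_rest: Fixed light-wood block 110 x 110 x 60 mm high, origin under its centre, z up, with an identical round seat in the middle of its top.
- rest_seat (a point): Centre of the seat floor on the cup rest, 60 mm above the counter; same rim as the drive seat.
- mat: Fixed empty round cork mat 110 mm across and 4 mm thick, left of the cup rest; origin under its centre. A cup can be parked on it during the swap.
- tall_cup: Loose closed steel grinding cup with black lid, a plain cylinder 56 mm across (lid 53 mm) and 130 mm high, the top 16 mm being the lid; 0.25 to 0.5 kg; origin at the centre of its underside, z up. It starts in one of the two seats, the squat cup in the other.
- squat_cup: Loose closed steel grinding cup with black lid, 56 mm across (lid 53 mm) and 80 mm high, the top 16 mm being the lid; 0.25 to 0.5 kg; origin at the centre of its underside, z up.
- lever (a joint): Angle (rad) of the spring-return speed lever: 0 at rest (up), growing as the knob is pressed down. Clicks at about 0.22 (first), 0.44 (second) and 0.66 (third); solid stop at 0.69. Above 0.60 it is in the third click. The spring always pushes back: let go at any angle it returns to 0. Pressing takes up to 12 N at the knob between clicks, 4 to 8 N at the third.
- lever_knob (a point): Centre of the lever's knob: black cylinder 24 mm across, 44 mm long, lying along the grinder's y, 100 mm from the pivot. Centre 114 mm above the counter at rest, 49 mm at the third click. It can be pressed straight down from above with closed fingertips: from rest it moves 65 mm down but at most 8 mm sideways, toward the grinder's -x.
- tag_block: Loose bystander, to be left where it is: wooden price-tag holder: foot 30 x 70 x 22 with a thin upright board to 66 high (mm); origin about the middle of its underside.
- brush: Loose bystander, to be left where it is: pastry brush lying on the counter, some 200 long (mm); origin about the middle of its underside.
- scraper: Loose bystander, to be left where it is: dough scraper lying flat: steel blade 75 x 120 with a wooden grip along one long edge (mm); origin about the middle of its underside.
- bun: Loose bystander, to be left where it is: round roll, 100 across and 50 high (mm); origin about the middle of its underside.
- loaf: Loose bystander, to be left where it is: dark oval loaf lying on the counter, 220 x 96 x 92 (mm); origin about the middle of its underside.
- seed_jar: Loose bystander, to be left where it is: sealed jar, 80 across and 130 high (mm); origin about the middle of its underside.

How it is judged (in metres and radians):
On the way, in this order (a step that is already met when the one before it is completed fails the run):
1. each cup stands released in the seat the other came from, the lever not yet pressed (((horizontal distance between tall_cup and drive_seat below 0.007 m and z of tall_cup in the frame of drive_seat between -0.004 and 0.004 m and angle between each of tall_cup, squat_cup's own z axis and vertical below 0.1 rad and distance of each of tall_cup, squat_cup from where it was at the start of the episode above 0.1 m and contact force between the fingers and tall_cup below 0.1 N and linear speed of each of tall_cup, squat_cup below 0.02 m/s and horizontal distance between squat_cup and rest_seat below 0.007 m and z of squat_cup in the frame of rest_seat between -0.004 and 0.004 m and contact force between the fingers and squat_cup below 0.1 N) or (horizontal distance between tall_cup and rest_seat below 0.007 m and z of tall_cup in the frame of rest_seat between -0.004 and 0.004 m and angle between each of tall_cup, squat_cup's own z axis and vertical below 0.1 rad and distance of each of tall_cup, squat_cup from where it was at the start of the episode above 0.1 m and contact force between the fingers and tall_cup below 0.1 N and linear speed of each of tall_cup, squat_cup below 0.02 m/s and horizontal distance between squat_cup and drive_seat below 0.007 m and z of squat_cup in the frame of drive_seat between -0.004 and 0.004 m and contact force between the fingers and squat_cup below 0.1 N)) and value of joint lever below 0.1 rad), for 0.2 s.
2. the lever is pressed by the fingers to the third click with the cups swapped (((horizontal distance between tall_cup and drive_seat below 0.007 m and z of tall_cup in the frame of drive_seat between -0.004 and 0.004 m and angle between each of tall_cup, squat_cup's own z axis and vertical below 0.1 rad and distance of each of tall_cup, squat_cup from where it was at the start of the episode above 0.1 m and contact force between the fingers and tall_cup below 0.1 N and linear speed of each of tall_cup, squat_cup below 0.02 m/s and horizontal distance between squat_cup and rest_seat below 0.007 m and z of squat_cup in the frame of rest_seat between -0.004 and 0.004 m and contact force between the fingers and squat_cup below 0.1 N) or (horizontal distance between tall_cup and rest_seat below 0.007 m and z of tall_cup in the frame of rest_seat between -0.004 and 0.004 m and angle between each of tall_cup, squat_cup's own z axis and vertical below 0.1 rad and distance of each of tall_cup, squat_cup from where it was at the start of the episode above 0.1 m and contact force between the fingers and tall_cup below 0.1 N and linear speed of each of tall_cup, squat_cup below 0.02 m/s and horizontal distance between squat_cup and drive_seat below 0.007 m and z of squat_cup in the frame of drive_seat between -0.004 and 0.004 m and contact force between the fingers and squat_cup below 0.1 N)) and value of joint lever above 0.6 rad and contact force between the fingers and lever above 2 N), for 0.2 s.
At the end, for the whole second after the job is handed in: Each cup is in the seat the other came from: within 7 mm of its centre, underside within 4 mm of the seat floor, upright within 0.1 rad, at rest and not touched by the fingers; and the fingers hold the lever beyond 0.60 rad (third click) with more than 2 N, through the last second (all of step 2); the arm keeps its last pose, push and grip.
It fails at once if a cup is tipped over (more than 0.6 rad) (angle between any of tall_cup, squat_cup's own z axis and vertical above 0.6 rad).
It fails at once if a bystander is moved by more than 30 mm (distance of any of tag_block, brush, scraper, bun, loaf, seed_jar from where it was at the start of the episode above 0.03 m).
It also fails if it takes over 72 s, if anything falls off the work surface, if the arm or the gripper's body presses on something with over 40 N, if the wrist force passes 120 N, or if a joint passes its speed limit or range.

## Working session

There is one attempt and no reset: what is moved stays moved. The work goes in short steps, each a Python script; the robot and the scene stay as the last script left them, time stands still between calls to the robot, and variables do not carry over. Pictures are saved under pics/ and viewed, at most 10 in all, crops included, and the job is handed in when it is done.

```bash
ls; mkdir -p pics
python3 - <<'E'
from plant import *
import cv2,numpy as np
for c in("scene","top"):
    im=camera(c); cv2.imwrite(f"pics/{c}0.png",im[:,:,::-1])
    k=get_calibration(c); print(c,{a:np.round(b,3).tolist() for a,b in k.items()})
    for n in["tall_cup","squat_cup","grinder","cup_rest","mat","lever","lever_knob","tag_block","brush","scraper","bun","loaf","seed_jar"]:
        print(n,[(np.round(d["point"]).tolist(),round(d["conf"],2)) for d in find_in(c,n)[:2]])
k=get_calibration("wrist");print({a:np.round(b,3).tolist() for a,b in k.items()})
print(current_t(),current_eef_rot())
E
```

```text
pics
plant.py
scene {'fx': 481.88, 'fy': 481.88, 'cx': 325.71, 'cy': 187.826, 'view': [[0.724, 0.69, -0.011, -425.007], [-0.343, 0.374, 0.862, 86.937], [0.599, -0.62, 0.507, -1618.65], [0.0, 0.0, 0.0, 1.0]]}
tall_cup [([346.0, 171.0], 0.98), ([267.0, 239.0], 0.73)]
squat_cup [([302.0, 208.0], 0.82), ([349.0, 200.0], 0.33)]
grinder [([291.0, 238.0], 0.57)]
cup_rest [([271.0, 237.0], 0.75), ([348.0, 206.0], 0.65)]
mat [([378.0, 178.0], 0.87)]
lever [([269.0, 238.0], 0.79), ([306.0, 166.0], 0.28)]
lever_knob [([269.0, 237.0], 0.62)]
tag_block [([274.0, 190.0], 0.84)]
brush [([308.0, 168.0], 0.82), ([350.0, 203.0], 0.64)]
scraper [([225.0, 231.0], 0.65), ([348.0, 206.0], 0.49)]
bun []
loaf [([435.0, 206.0], 0.68)]
seed_jar [([347.0, 285.0], 0.62)]
top {'fx': 398.824, 'fy': 398.824, 'cx': 321.733, 'cy': 202.777, 'view': [[-0.012, -1.0, -0.001, 42.796], [0.996, -0.012, 0.086, -590.176], [-0.086, 0.0, 0.996, -861.119], [0.0, 0.0, 0.0, 1.0]]}
tall_cup [([285.0, 209.0], 0.72)]
squat_cup [([374.0, 210.0], 0.89)]
grinder [([391.0, 209.0], 0.59)]
cup_rest [([296.0, 224.0], 0.96)]
mat [([201.0, 238.0], 0.87), ([445.0, 219.0], 0.49)]
lever [([443.0, 225.0], 0.93)]
lever_knob [([441.0, 226.0], 0.94)]
tag_block [([327.0, 306.0], 0.91), ([205.0, 240.0], 0.61)]
brush [([254.0, 331.0], 0.88)]
scraper [([410.0, 294.0], 0.96)]
bun [([315.0, 124.0], 0.88)]
loaf [([226.0, 128.0], 0.6)]
seed_jar [([414.0, 98.0], 0.68), ([391.0, 208.0], 0.25)]
{'fx': 309.707, 'fy': 309.707, 'cx': 322.456, 'cy': 194.118, 'T_tool_cam': [[-0.001, 0.954, 0.301, 81.945], [1.0, 0.0, 0.002, -0.391], [0.001, 0.301, -0.954, -158.679], [0.0, 0.0, 0.0, 1.0]]}
1.4 [-2.06876441e-01  9.78367077e-01  2.40561517e-05  7.82688059e-06]
```

View pics/top0.png

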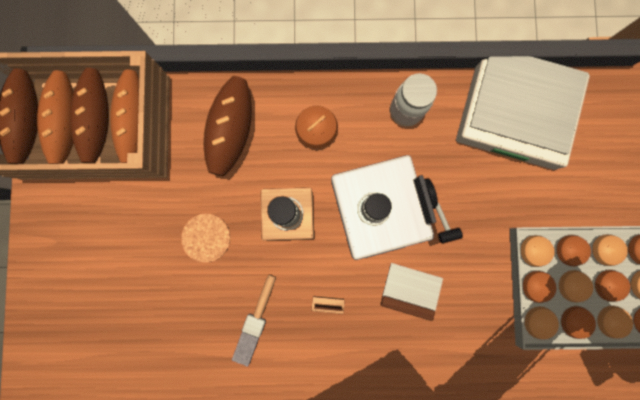

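View pics/scene0.png

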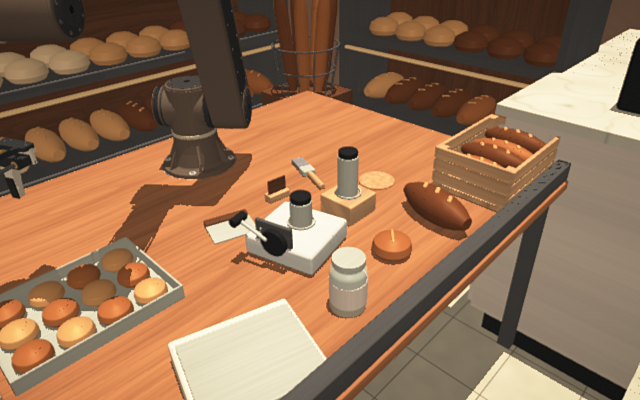

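The top view shows the tall cup on the wooden rest at about (287,213) and the squat cup on the grinder at about (376,208). The mat is at (205,238) and the knob at (450,236). Next I'll get rough positions from the top camera and refine them with a wrist-camera ortho view.

```bash
cat > h.py <<'E'
from plant import *
import cv2,numpy as np
from scipy.spatial.transform import Rotation as R
def q(yaw): return [float(np.cos(yaw/2)),float(np.sin(yaw/2)),0.,0.]
def top_xy(px,z,cam="top"):
    k=get_calibration(cam);V=np.array(k["view"])
    d=np.array([(px[0]-k["cx"])/k["fx"],-(px[1]-k["cy"])/k["fy"],-1.])
    d=V[:3,:3].T@d; o=-V[:3,:3].T@V[:3,3]
    return (o+d*(z-o[2])/d[2])[:2]
def snap():
    k=get_calibration("wrist");T=np.eye(4)
    T[:3,:3]=R.from_quat(current_eef_rot()).as_matrix();T[:3,3]=current_tcp_pos()
    return camera("wrist"),T@np.array(k["T_tool_cam"]),k
def ortho(s,c,z,half=70,res=4):
    """wrist picture resampled on plane z: col -> -y, row -> -x, res px/mm"""
    im,C,k=s; n=int(2*half*res); a=(np.arange(n)+.5)/res-half
    Y,X=np.meshgrid(c[1]-a,c[0]-a); P=np.stack([X,Y,np.full_like(X,z)],-1)
    p=(P-C[:3,3])@C[:3,:3]; x,y,zz=p[...,0],-p[...,1],-p[...,2]
    r=np.hypot(x,y);th=np.arctan2(r,zz)/np.maximum(r,1e-9)
    return cv2.remap(im,(k["cx"]+k["fx"]*th*x).astype(np.float32),(k["cy"]+k["fy"]*th*y).astype(np.float32),cv2.INTER_LINEAR)
def circle(s,c,z,r,search=15,step=.5):
    """centre of the circle radius r (mm) near c on plane z: max mean |radial gradient|"""
    res=4;half=r+search+8;g=cv2.GaussianBlur(cv2.cvtColor(ortho(s,c,z,half,res),cv2.COLOR_RGB2GRAY),(0,0),3).astype(np.float32)
    gx=cv2.Sobel(g,cv2.CV_32F,1,0);gy=cv2.Sobel(g,cv2.CV_32F,0,1)
    t=np.linspace(0,2*np.pi,120,endpoint=False);best=(-1,)
    def sc(dx,dy,rr):
        u=((half+dx+rr*np.cos(t))*res).astype(int);v=((half+dy+rr*np.sin(t))*res).astype(int)
        e=gx[v,u]*np.cos(t)+gy[v,u]*np.sin(t); return float(np.mean(np.minimum(np.abs(e),40)))
    G=np.arange(-search,search+.1,step)
    best=max((sc(dx,dy,rr),dx,dy,rr) for dx in G for dy in G for rr in np.arange(r-1.5,r+1.6,.5))
    return np.array([c[0]-best[2],c[1]-best[1]]),best[3],best[0]
E
python3 - <<'E'
from h import *
camera("top")
for n,z in(("tall_cup",190),("squat_cup",140),("mat",4),("lever_knob",114),("grinder",60),("cup_rest",60)):
    m=masks_of("top",n)[0]; print(n,np.round(top_xy(m["point"],z),1),m["conf"])
print("hand tall top",top_xy((284,211),190),"squat",top_xy((376.5,206),140))
cs=[top_xy(p,60) for p in((333,184),(408,157),(435,236),(357,258))]
print(np.round(cs,1),np.mean(cs,0)); d=cs[0]-cs[3];print("gyaw",np.degrees(np.arctan2(d[1],d[0])));d=cs[1]-cs[2];print(np.degrees(np.arctan2(d[1],d[0])))
cr=[top_xy(p,60) for p in((262,189),(312,190),(313,240),(262,240))];print("rest",np.mean(cr,0),np.round(cr,0))
for n,y in(("+",np.pi/2),("-",-np.pi/2)):
    j=solve_ik([550,0,300],q(y));print(n,None if j is None else np.round(j,2))
E
```

```text
tall_cup [563.  101.5] 0.89
squat_cup [569.7 -69. ] 0.82
mat [520.3 304.7] 0.87
lever_knob [ 542.9 -202.4] 0.84
grinder [ 578.4 -108.4] 0.8
cup_rest [547.8  82.2] 0.79
hand tall top [562.31653245 104.06896381] squat [573.20623593 -70.06748961]
[[ 627.8   11.1]
 [ 684.5 -151.6]
 [ 514.1 -203.6]
 [ 469.8  -37.3]] [574.04340474 -95.34694447]
gyaw 17.02619890504511
16.975912729823712
rest [563.23051003 109.51866374] [[619. 163.]
 [615.  56.]
 [509.  55.]
 [510. 163.]]
+ [ 0.36  0.11 -0.15  0.   -1.31  2.79]
- [ 0.36  0.11 -0.15  0.   -1.31 -0.36]
```

Run:
```python
from h import *
yaw=-np.pi/2+.297; tx=np.array([np.cos(yaw),np.sin(yaw)])
out=[]
for n,c,zt,seat in(("squat",(573,-70),140,(568,-76)),("tall",(562,104),190,(563,109))):
    p=np.array(c)-82*tx
    move_ptp([*p,260],q(yaw)); s=snap()
    a=circle(s,np.array(c,float),zt,26.5); b=circle(s,np.array(seat,float),66,36,10)
    print(n,"lid",a,"rim",b,current_t())
    for cc,z,(ctr,r,_) in((c,zt,a),(seat,66,b)):
        o=ortho(s,cc,z,70,4).copy(); cv2.circle(o,(int((70-(ctr[1]-cc[1]))*4),int((70-(ctr[0]-cc[0]))*4)),int(r*4),(255,0,0),1); out.append(cv2.resize(o,(300,300)))
    cv2.imwrite(f"pics/w_{n}.png",s[0][:,:,::-1])
cv2.imwrite("pics/o1.png",np.vstack([np.hstack(out[:2]),np.hstack(out[2:])])[:,:,::-1])
```

```text
squat lid (array([573. , -74.5]), np.float64(25.5), 39.7501527714583) rim (array([572.5, -75.5]), np.float64(34.5), 30.72240122614092) 4.2333
tall lid (array([564., 108.]), np.float64(26.0), 39.56185976277347) rim (array([566. , 108.5]), np.float64(37.5), 24.328162490907282) 5.0167
```

View pics/o1.png

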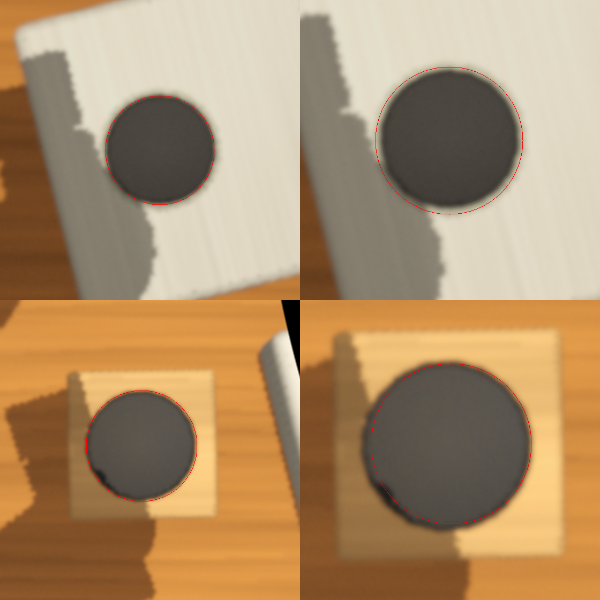

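The lid fits look clean: squat at (573,-74.5), tall at (564,108). The rim fits are only following the lid, so I'll measure each seat once it is empty. First I'll park the squat cup on the mat.

```bash
cat >> h.py <<'E'
YAW=-np.pi/2+.297; TX=np.array([np.cos(YAW),np.sin(YAW)])
def pick(c,z,up):
    move_ptp([*c,up],q(YAW)); line_to([*c,z],150); move_gripper(50,30); pause(.1); w=current_width()
    line_to([*c,up],150); print("width",w,current_width(),current_t())
def look_seat(c,name):
    p=np.array(c)-82*TX; move_ptp([*p,230],q(YAW)); s=snap()
    r=[circle(s,np.array(c,float),z,rr,10) for z,rr in((66,36),(66,32))]
    print(name,r,current_t())
    o=ortho(s,c,66,60,5).copy()
    for ctr,rr,_ in r: cv2.circle(o,(int((60-(ctr[1]-c[1]))*5),int((60-(ctr[0]-c[0]))*5)),int(rr*5),(255,0,0),1)
    cv2.imwrite(f"pics/{name}.png",cv2.resize(o,(400,400))[:,:,::-1]); return r
E
python3 - <<'E'
from h import *
pick((573,-74.5),86,240)
m=(520,303)
move_ptp([*m,240],q(YAW)); line_to([*m,32],180); print(current_contact_force()); 
line_to([*m,31],20); print(current_contact_force(),current_tcp_pos())
move_gripper(88); line_to([*m,240],200)
look_seat((570,-75),"drive")
E
```

```text
width 55.6514735824809 55.50798304052068 9.1083
[-0.67344297  0.17424776 -3.2527501 ]
[ 1.36851342 -0.29568609 -4.43172785] [520.20290892 303.28066173  31.58599207]
drive [(array([573., -76.]), np.float64(36.0), 14.579660286491087), (array([573., -76.]), np.float64(30.5), 24.703811882482064)] 15.225
```

View pics/drive.png

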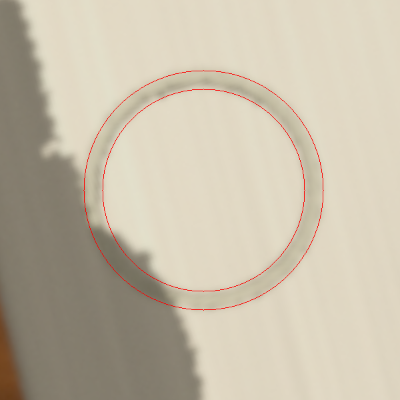

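The drive seat centre is about (573,-76), since the outer-rim circle fits concentrically at r 36. Next I'll move the tall cup there.

Run:
```python
from h import *
pick((564,108),134,230)
d=(573,-76)
move_ptp([*d,230],q(YAW)); f0=np.array(current_contact_force())
line_to([*d,143],120); print("above",current_contact_force()-f0)
for z in(139,137,135,134.3):
    line_to([*d,z],25); print(z,np.round(current_contact_force()-f0,1),np.round(current_tcp_pos(),1))
```

```text
width 55.86675924409275 55.557806635161704 18.0333
above [0.37572857 0.072588   0.46233874]
139 [ 0.1 -0.2  1.1] [573.  -76.  139.2]
137 [-0.4  0.1  1.5] [572.9 -76.1 136.9]
135 [-0.3 -0.6  1.2] [572.9 -76.  134.8]
134.3 [-1.2 -0.1  1.4] [573.  -76.  134.3]
```

Run:
```python
from h import *
d=(573,-76)
move_gripper(88); line_to([*d,240],200)
move_ptp([*(np.array(d)-82*TX),260],q(YAW)); s=snap(); print("tall lid",circle(s,np.array(d,float),190,26.5,10))
look_seat((565,109),"rest")
m=(520,303); move_ptp([*(np.array(m)-82*TX),220],q(YAW)); s=snap(); print("squat lid",circle(s,np.array(m,float),84,26.5,10)); print(current_t())
```

```text
tall lid (array([572.5, -76.5]), np.float64(26.0), 40.0)
rest [(array([564. , 111.5]), np.float64(34.5), 14.110194740110574), (array([566. , 109.5]), np.float64(32.0), 17.168207156329554)] 23.4667
squat lid (array([520.5, 302.5]), np.float64(26.5), 39.249675781844665)
24.3333
```

View pics/rest.png

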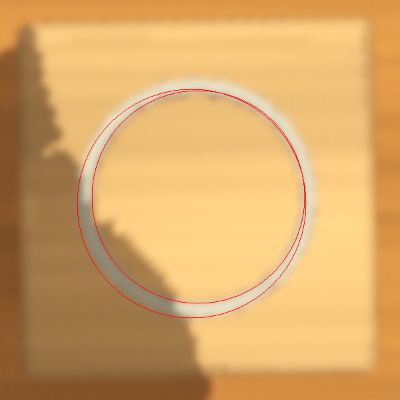

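The rest rim spans columns 78–317 and rows 79–318 in the crop, so its centre is (565.5,109.5), which matches the inner fit. The tall cup's lid is centred over the drive seat.

Run:
```python
from h import *
pick((520.5,302.8),30,170)
d=(565.5,109.5)
move_ptp([*d,170],q(YAW)); f0=np.array(current_contact_force())
line_to([*d,95],120)
for z in(91,89,87,86.3):
    line_to([*d,z],25); print(z,np.round(current_contact_force()-f0,1),np.round(current_tcp_pos(),1))
move_gripper(88); line_to([*d,240],200)
move_ptp([*(np.array(d)-82*TX),230],q(YAW)); s=snap(); print("squat lid",circle(s,np.array(d,float),140,26.5,10))
# knob view
g=np.array([573,-76.])-20*np.array([-np.sin(.297),np.cos(.297)])
ex=np.array([np.cos(.297),np.sin(.297)]);ey=np.array([-ex[1],ex[0]])
k=g-92*ex-105*ey; print("grinder",g,"knob pred",k)
move_ptp([*(k-82*TX-40*ex),260],q(YAW)); s=snap()
for m in masks_of("wrist","lever_knob")[:2]: print(m["conf"],m["point"])
o=ortho(s,k,114,60,5); cv2.imwrite("pics/knob.png",cv2.resize(o,(400,400))[:,:,::-1]); print(current_t())
```

```text
width 55.32270724682484 55.28097884077756 27.7
91 [-0.3  0.4  0.5] [565.6 109.5  91.3]
89 [-0.1 -0.6 -0.1] [565.4 109.4  88.9]
87 [-0.9  0.3  0. ] [565.4 109.4  86.8]
86.3 [-0.3 -0.5  0.3] [565.5 109.5  86.3]
squat lid (array([565.5, 109.5]), np.float64(26.0), 40.0)
grinder [578.85305743 -95.12437499] knob pred [ 521.60948401 -222.45140787]
0.58 [271.3, 107.9]
0.57 [114.9, 216.6]
33.9167
```

View pics/knob.png

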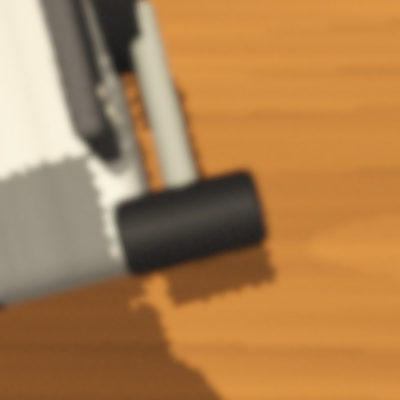

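The knob is at about (192,222) in the crop, which puts it at about (515,-220), with an apparent length of 43 mm against the expected 44. Both cups are confirmed seated, so I'll press the lever.

Run:
```python
from h import *
p=(513,-223)
move_gripper(0,30); print(current_width())
move_ptp([*p,160],q(YAW)); f0=np.array(current_contact_force())
for z in(131,120,100,80,66,62,60,59):
    line_to([*p,z],50); print(z,np.round(current_contact_force()-f0,1),np.round(current_tcp_pos(),1))
pause(.3); print(np.round(current_contact_force()-f0,1),current_tcp_pos(),current_t())
cv2.imwrite("pics/scene1.png",cv2.resize(camera("scene")[130:280,200:420],(770,525))[:,:,::-1])
```

```text
0.46845094904512247
131 [-0.1  0.6 -0.2] [ 513.1 -223.   131.1]
120 [-4.8 -0.9 10.5] [ 512.3 -223.8  120.6]
100 [-8.  -2.5 11. ] [ 511.4 -223.8  100.3]
80 [-5.  -0.4  9. ] [ 511.9 -223.6   80.3]
66 [-3.2 -2.4  4.8] [ 512.4 -223.3   66.1]
62 [-4.  -0.1  6.7] [ 513.  -223.2   62.5]
60 [-4.5 -0.7  8.8] [ 513.3 -223.2   60.8]
59 [-3.9  0.3  8.8] [ 513.4 -223.1   60. ]
[-3.9 -0.5  8.6] [ 513.41704562 -223.14532731   60.03086451] 39.6167
```

View pics/scene1.png

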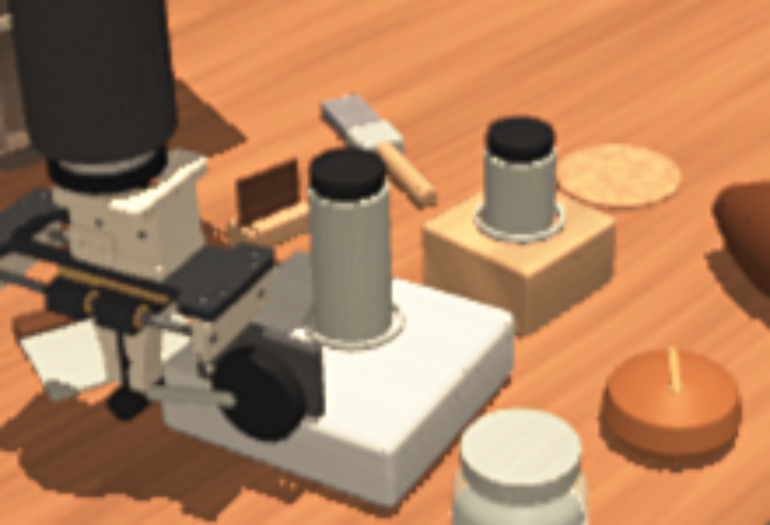

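The lever is down with the fingers on the knob, at an estimated 0.66 rad. Both cups are seated and the bystanders haven't moved. I'll press slightly further towards the stop for margin, then hand in.

Run:
```python
from h import *
for z in(58,57):
    line_to([513,-223,z],20); print(np.round(current_contact_force(),1),np.round(current_tcp_pos(),1))
pause(.5); print(np.round(current_contact_force(),1),np.round(current_tcp_pos(),1),current_t())
print(close_job())
```

```text
[-3.4 -0.1 10.6] [ 513.5 -223.1   59.1]
[-3.8  0.2 12.6] [ 513.7 -223.1   58.4]
[-3.8  0.2 12.7] [ 513.7 -223.1   58.4] 40.6667
the job is handed in; nothing more can be done
None
```

I swapped the cups and handed the job in at about 41 s, with the fingers holding the lever at roughly 0.68 rad (estimated from fingertip height; third click is above 0.60) with about 13 N; no verdict came back.

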